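Put the small confectionery tools away in their trays

TASK

Sort the washed tools on the dark mat into the three shallow grey trays: the two piping nozzles upright in the small two-bay tray, one in each bay (either way round); the two ring cutters flat in the wide tray with the unequal bays, the large one in the large bay and the small one in the small bay; and the dipping fork lying lengthwise in the long single tray. Let go of everything, and do not disturb the thermometer and the marker pen.

Things in the scene. Friction and masses are not known exactly. Their poses are not given: they have to be found in the camera images.
- nozzle_tray: Fixed shallow grey plastic tray, 12 mm high in all, walls 3 mm, floor 3 mm thick. Origin: centre of its underside; x runs along its row of bays, z up. Small tray, 125 x 64 mm outside, two equal square bays of 58 x 58 mm, their centres at x = -30.5 and +30.5 mm.
- cutter_tray: Fixed shallow grey plastic tray, 12 mm high in all, walls 3 mm, floor 3 mm thick. Origin: centre of its underside; x runs along its row of bays, z up. Wide tray, 177 x 103 mm outside, two unequal bays: the large one 97 x 97 mm, centre at x = -37 mm; the small one 71 mm along x by 97 mm along y, centre at x = +50 mm.
- fork_tray: Fixed shallow grey plastic tray, 12 mm high in all, walls 3 mm, floor 3 mm thick. Origin: centre of its underside; x runs along its row of bays, z up. Long narrow tray, 236 x 76 mm outside, a single bay of 230 x 70 mm, centre at its origin.
- large_cutter: Loose steel ring cutter, an open ring with no bottom and a rolled top edge: the large one, 67 mm across and 28 mm high, 30 g. Grip it across the outside. At the start it stands on a dark mat (under 1 mm thick) on the bench. Origin: centre of its underside, z up. 
- small_cutter: Loose steel ring cutter, an open ring with no bottom and a rolled top edge: the small one, 53 mm across and 26 mm high, 30 g. Grip it across the outside. At the start it stands on a dark mat (under 1 mm thick) on the bench. Origin: centre of its underside, z up. 
- nozzle_a: Loose steel piping nozzle, a hollow cone standing on its wide end: 27 mm across the foot, 36 mm high, narrowing evenly to about 10 mm at the top, 12 g. At the start it stands on a dark mat (under 1 mm thick) on the bench. Origin: centre of its underside, z up. 
- nozzle_b: Loose steel piping nozzle, a hollow cone standing on its wide end: 30 mm across the foot, 40 mm high, narrowing evenly to about 11 mm at the top, 12 g. At the start it stands on a dark mat (under 1 mm thick) on the bench. Origin: centre of its underside, z up. 
- fork: Loose dipping fork with a wooden handle, 200 mm long, 15 mm wide, 12 mm high, lying on the dark mat (under 1 mm thick), 30 g; the brown handle is the half on the -x side. It balances at its middle and can be gripped there or on the handle. Origin: centre of its underside; x runs along its length.
- thermometer: Bystander, not to be disturbed: hand-held probe thermometer lying on the bench, 132 x 47 x 17 mm. Origin: centre of its underside.
- pen: Bystander, not to be disturbed: marker pen lying on the bench, 131 mm long, 18 mm thick. Origin: centre of its underside.
Mind the look-alikes: they are no part of the job. What is shaped like the small_cutter but yellow is not meant.

How it is judged:
At the end, for the whole second after the job is handed in: Each nozzle stands upright on the floor of its own nozzle-tray bay, the large cutter lies flat in the large cutter bay, the small one in the small bay (all within 0.12 rad), the fork lies on the long tray's floor, along it within 0.35 rad. All at rest ((((x of nozzle_a in the frame of nozzle_tray between -0.049 and -0.012 m and y of nozzle_a in the frame of nozzle_tray between -0.0185 and 0.0185 m and z of nozzle_a in the frame of nozzle_tray between -0.002 and 0.0075 m and angle between nozzle_a's own z axis and vertical below 0.12 rad and linear speed of nozzle_a below 0.02 m/s and angular speed of nozzle_a below 0.3 rad/s) and (x of nozzle_b in the frame of nozzle_tray between 0.012 and 0.049 m and y of nozzle_b in the frame of nozzle_tray between -0.0185 and 0.0185 m and z of nozzle_b in the frame of nozzle_tray between -0.002 and 0.0075 m and angle between nozzle_b's own z axis and vertical below 0.12 rad and linear speed of nozzle_b below 0.02 m/s and angular speed of nozzle_b below 0.3 rad/s)) or ((x of nozzle_a in the frame of nozzle_tray between 0.012 and 0.049 m and y of nozzle_a in the frame of nozzle_tray between -0.0185 and 0.0185 m and z of nozzle_a in the frame of nozzle_tray between -0.002 and 0.0075 m and angle between nozzle_a's own z axis and vertical below 0.12 rad and linear speed of nozzle_a below 0.02 m/s and angular speed of nozzle_a below 0.3 rad/s) and (x of nozzle_b in the frame of nozzle_tray between -0.049 and -0.012 m and y of nozzle_b in the frame of nozzle_tray between -0.0185 and 0.0185 m and z of nozzle_b in the frame of nozzle_tray between -0.002 and 0.0075 m and angle between nozzle_b's own z axis and vertical below 0.12 rad and linear speed of nozzle_b below 0.02 m/s and angular speed of nozzle_b below 0.3 rad/s))) and x of large_cutter in the frame of cutter_tray between -0.055 and -0.019 m and y of large_cutter in the frame of cutter_tray between -0.018 and 0.018 m and z of large_cutter in the frame of cutter_tray between -0.002 and 0.0075 m and angle between each of large_cutter, small_cutter's own z axis and vertical below 0.12 rad and linear speed of each of large_cutter, small_cutter, fork below 0.02 m/s and angular speed of each of large_cutter, small_cutter, fork below 0.3 rad/s and x of small_cutter in the frame of cutter_tray between 0.038 and 0.062 m and y of small_cutter in the frame of cutter_tray between -0.025 and 0.025 m and z of small_cutter in the frame of cutter_tray between -0.002 and 0.0075 m and x of fork in the frame of fork_tray between -0.022 and 0.022 m and y of fork in the frame of fork_tray between -0.034 and 0.034 m and z of fork in the frame of fork_tray between -0.002 and 0.0075 m and angle between fork's own z axis and vertical below 0.5 rad and angle between the x axis of fork and the x axis of fork_tray, either way round below 0.35 rad); the robot touches nothing.
It fails at once if the thermometer is shifted by more than 15 mm (distance of thermometer from where it was at the start of the episode above 0.015 m).
It fails at once if the marker pen is shifted by more than 15 mm (distance of pen from where it was at the start of the episode above 0.015 m).
It also fails if it takes over 112 s, if anything falls off the work surface, if the arm or the gripper's body presses on something with over 40 N, if the wrist force passes 120 N, or if a joint passes its speed limit or range.

ROBOT

A 7-joint arm with a two-finger parallel gripper is mounted at the origin on a cart in front of the work surface, level with it; the furniture and walls round the work are solid. World frame = base frame: x ahead of the robot, y to its left, z up, the work surface at z = 0. Lengths are in m, angles in rad, forces in N, time in s.
With the tool pointing down it reaches from about 0.35 to 0.9 m from the base axis. Payload 7.2 kg.
Tool frame: the origin (TCP) lies at the centre of the arm's flange, where the gripper is bolted on; the fingertips stand 182 mm ahead of it and the grasp point (between the pads) lies 163 mm ahead of it; z points along the fingers, y is the line along which they close (so a half turn about z gives the same grasp; the last joint's range is limited). The gripper opens to 88 mm and grips with 3 to 60 N. Pads are 20 mm wide; open, the fingers measure 115 mm over their backs; the gripper's body (75 mm by 178 mm) begins 61 mm behind the grasp point.
Start: joints at [1.124, 0.411, -0.013, 1.596, 0.006, 1.134, -0.082], TCP at [0.231, -0.581, 0.405] pointing down, gripper open.
Joint ranges: [-2.95, 2.95], [-0.29, 1.99], [-1.47, 1.44], [0.14, 2.54], [-1.03, 4.17], [0.13, 1.85], [-2.86, 2.86]. Speed limits (rad/s): [2.39, 2.39, 3.01, 3.01, 3.14, 3.14, 3.14].

INTERFACE

Orientations are given as a 3x3 rotation matrix whose columns are the frame's x, y, z axes.
In Python, from station import * gives the robot as it stands.
- The arm moves only by the shell command python3 -m inch 'ROWS' [FORCE]. ROWS is JSON, a list of rows, each an object with "travel": the shift along the tool's x, y, z in cm, a list of three; "twist": the turn, a rotation vector about the tool's x, y, z in degrees, a list of three; "jaw": the opening, from -1 (shut) to 1 (fully open). A call has 1 to 20 rows; each row is the pose to reach, as a shift and turn from the pose commanded when the call began, along the tool's axes at that moment; what a row does not reach only later rows make up. A row lasts 1/12 s, in which the tool goes at most 41.7 mm and 7.16 degrees, less where a joint would pass 70% of its speed; a pose out of reach is approached as far as the arm can. A call with a gripper value outside its range is refused whole. The fingers move at their own pace and stop on an object; FORCE is the grip in N (left out, the last holds). Time passes only in rows, so rows that repeat a pose let the fingers close. It gives the time, the measured TCP pose, the force, the opening and the grip force at its end, in the units of the state.
- get_obs(): the state, without advancing time (a new reading comes with each control period).
- read_camera(name): name is "side" or "top"; returns the picture (384x512x3 uint8, red, green, blue); there is no depth.
- get_calibration(name): a dict with "fx", "fy", "cx", "cy" (pixels), "k1" (the pictures are not rectified: a ray, as slopes to the right and down, at radius r is drawn at 1 + k1 r^2 times it, then the intrinsics apply), "world_from_camera" (4x4, takes a point from camera to world coordinates). Camera axes: x right, y down, z forward; pixel columns grow to the right and rows downward; lengths in m; the calibration is good to about 2 mm. A picture is of the moment at which its call begins. get_calibration takes no time and is no camera call.
- close_job(): hands the job in; it is judged then, once.
The state is a dict: "time": time; "joints": joint angles; "dq": joint speeds; "joint_torque": joint torques, N m; "tcp_pos": TCP position; "tool_rot": TCP orientation; "ft_force": force on the tool from outside, world axes, zero at the start; "wrist_torque": the same for the moment, N m; "finger_gap": finger opening in m; "gripper_force": force on a finger pad.
Only numpy, scipy, OpenCV 4.12 (cv2) and the standard library are available. Lean on these libraries where they do the work, as an engineer would, in place of code of your own. Each camera call takes 0.05 s, during which the arm holds its last target. There are 200 camera calls.

## Working session

There is one attempt and no reset: what is moved stays moved. The work goes in short steps, Python scripts to look and compute and a shell command to move; the robot and the scene stay as the last step left them, time stands still between calls to the robot, and variables do not carry over. Pictures are saved under pics/ and viewed, at most 14 in all, crops included, and the job is handed in when it is done.

```bash
ls; mkdir -p pics
python3 - <<'E'
from station import *
import cv2,numpy as np
for n in("top","side"):
    im=read_camera(n); np.save(f"pics/{n}0.npy",im); cv2.imwrite(f"pics/{n}0.png",cv2.resize(im[...,::-1],(768,576),interpolation=cv2.INTER_CUBIC))
    c=get_calibration(n);print({k:(np.round(v,3).tolist() if not isinstance(v,float) else round(v,3)) for k,v in c.items()})
o=get_obs();print(o["tcp_pos"],o["tool_rot"],o["finger_gap"],o["time"])
E
```

```text
pics
{'fx': 380.725, 'fy': 380.725, 'cx': 256.583, 'cy': 190.804, 'k1': -0.108, 'world_from_camera': [[0.0, -0.988, 0.154, 0.375], [-1.0, -0.003, -0.017, -0.016], [0.018, -0.154, -0.988, 1.246], [0.0, 0.0, 0.0, 1.0]]}
{'fx': 434.371, 'fy': 434.371, 'cx': 255.289, 'cy': 193.899, 'k1': -0.086, 'world_from_camera': [[0.986, -0.12, 0.115, 0.44], [-0.165, -0.638, 0.752, -0.939], [-0.017, -0.761, -0.649, 0.851], [0.0, 0.0, 0.0, 1.0]]}
[ 0.23105138 -0.58051506  0.40391155] [[ 9.29076710e-01  3.69886600e-01 -6.08944514e-04]
 [ 3.69887089e-01 -9.29075836e-01  1.27762825e-03]
 [-9.31780656e-05 -1.41225536e-03 -9.99998998e-01]] 0.08797292062267742 0.1
```

View pics/top0.png

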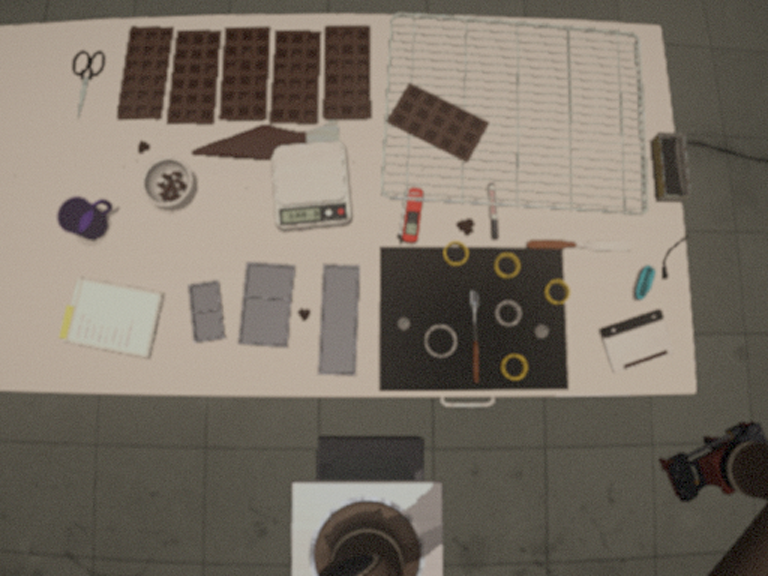

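View pics/side0.png

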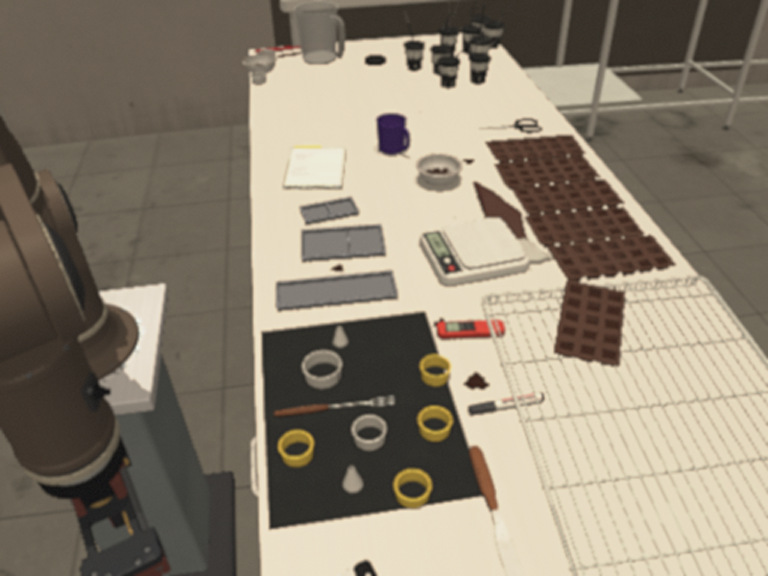

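Candidates (pixels in the 1.5x top view):
- **Silver rings:** large at (440,341), small at (508,313). These are the ones wanted.
- **Yellow look-alike rings:** (456,253), (507,265), (557,291) and (514,367). I'm ignoring these.
- **Nozzles:** (403,323) and (541,331).
- **Fork:** (475,335). The brown-handled palette knife at (575,245) lies off the mat, so it isn't the fork.
- **Trays:** nozzle (207,311), cutter (267,305) with its divider near row 298, so the large bay is the one nearer the robot, and fork (339,319).
- **Bystanders:** thermometer (412,215) and pen (493,210).

```bash
cat > h.py <<'E'
from station import *
import cv2,numpy as np
def ray(n,px):
    c=get_calibration(n);K=np.array([[c["fx"],0,c["cx"]],[0,c["fy"],c["cy"]],[0,0,1]])
    p=cv2.undistortPoints(np.array(px,float).reshape(-1,1,2),K,np.array([c["k1"],0,0,0.]))[:,0]
    T=np.array(c["world_from_camera"]);return T[:3,3],np.c_[p,np.ones(len(p))]@T[:3,:3].T
def plane(n,px,z):
    o,d=ray(n,px);return (o+d*((z-o[2])/d[:,2])[:,None])[:,:2]
def blobs(mask,amin,amax=1e9):
    return [c for c in cv2.findContours(mask.astype(np.uint8),cv2.RETR_EXTERNAL,cv2.CHAIN_APPROX_NONE)[0] if amin<cv2.contourArea(c)<amax]
E
python3 - <<'E'
from h import *
mat={"top":(254,166,377,258),"side":(175,212,315,345)}
for n in("top","side"):
    im=np.load(f"pics/{n}0.npy");hsv=cv2.cvtColor(im,cv2.COLOR_RGB2HSV)
    x0,y0,x1,y1=mat[n];roi=np.zeros(im.shape[:2],bool);roi[y0:y1,x0:x1]=1
    m=roi&(hsv[...,2]>75)
    m=cv2.morphologyEx(m.astype(np.uint8),cv2.MORPH_CLOSE,np.ones((2,2)))
    for c in blobs(m,15,6000):
        h=cv2.convexHull(c);M=cv2.moments(h);u,v=M["m10"]/M["m00"],M["m01"]/M["m00"]
        msk=np.zeros(im.shape[:2],np.uint8);cv2.drawContours(msk,[c],-1,1,-1);sat=hsv[...,1][(msk>0)&(m>0)].mean()
        w=plane(n,h.reshape(-1,2),.014)
        print(n,"px",round(u,1),round(v,1),"bbox",cv2.boundingRect(c),"sat",round(sat),"z14",plane(n,[(u,v)],.014)[0].round(3),"size",np.ptp(w,0).round(3),"z0",plane(n,[(u,v)],0)[0].round(3))
# trays (top)
for n,r in(("top",(120,165,245,255)),("side",(180,125,275,210))):
    im=np.load(f"pics/{n}0.npy").astype(int);x0,y0,x1,y1=r
    v=im.max(2);m=np.zeros(v.shape,bool);m[y0:y1,x0:x1]=(v<150)[y0:y1,x0:x1]
    for c in blobs(m,150):
        w=plane(n,c.reshape(-1,2),.008).astype(np.float32)*1000
        print(n,"tray",[np.round(q,1) for q in cv2.minAreaRect(w)])
im=np.concatenate([cv2.resize(np.load("pics/top0.npy")[165:262,120:250],(400,298),interpolation=2),cv2.resize(np.load("pics/top0.npy")[162:262,250:381],(390,298),interpolation=2)],1)
cv2.imwrite("pics/crop1.png",im[...,::-1])
E
```

```text
top px 343.8 245.2 bbox (335, 236, 19, 19) sat 142 z14 [ 0.39  -0.321] size [0.058 0.059] z0 [ 0.39  -0.324]
top px 318.0 242.1 bbox (317, 229, 3, 27) sat 124 z14 [ 0.4   -0.237] size [0.084 0.008] z0 [ 0.4   -0.239]
top px 361.6 221.5 bbox (357, 217, 10, 10) sat 43 z14 [ 0.467 -0.382] size [0.03 0.03] z0 [ 0.468 -0.387]
top px 294.5 227.9 bbox (284, 217, 22, 23) sat 45 z14 [ 0.446 -0.161] size [0.071 0.069] z0 [ 0.447 -0.162]
top px 269.9 216.3 bbox (266, 212, 9, 9) sat 43 z14 [ 0.484 -0.081] size [0.026 0.026] z0 [ 0.485 -0.082]
top px 339.5 209.5 bbox (331, 201, 18, 18) sat 47 z14 [ 0.506 -0.31 ] size [0.056 0.057] z0 [ 0.508 -0.313]
top px 316.6 203.7 bbox (314, 194, 6, 23) sat 24 z14 [ 0.525 -0.234] size [0.073 0.017] z0 [ 0.527 -0.237]
top px 338.9 177.5 bbox (330, 169, 19, 18) sat 130 z14 [ 0.613 -0.312] size [0.058 0.061] z0 [ 0.616 -0.315]
top px 371.7 191.5 bbox (364, 167, 14, 59) sat 94 z14 [ 0.566 -0.421] size [0.195 0.05 ] z0 [ 0.568 -0.425]
top px 304.5 171.9 bbox (296, 167, 18, 12) sat 128 z14 [ 0.631 -0.197] size [0.037 0.057] z0 [ 0.634 -0.199]
side px 277.0 332.7 bb
[... 814 characters left out ...]
size [0.011 0.352] z0 [ 0.345 -0.315]
side px 300.6 249.1 bbox (280, 213, 36, 96) sat 79 z14 [ 0.667 -0.206] size [0.124 0.323] z0 [ 0.671 -0.194]
side px 213.0 220.4 bbox (176, 213, 79, 20) sat 44 z14 [ 0.454 -0.058] size [0.22  0.103] z0 [ 0.454 -0.043]
top tray [array([512.2, 353.1]), array([130.9,  71.2]), np.float64(8.6)]
top tray [array([496.6,  61.8]), array([ 81.3, 241.3]), np.float64(88.2)]
top tray [array([528.9, 221.5]), array([109.4, 182.5]), np.float64(85.9)]
side tray [array([496.6,  59.7]), array([ 89. , 237.5]), np.float64(88.3)]
side tray [array([528.8, 218.3]), array([118.2, 178.3]), np.float64(86.1)]
side tray [array([512.8, 350.5]), array([126.7,  78.7]), np.float64(8.3)]
```

View pics/crop1.png

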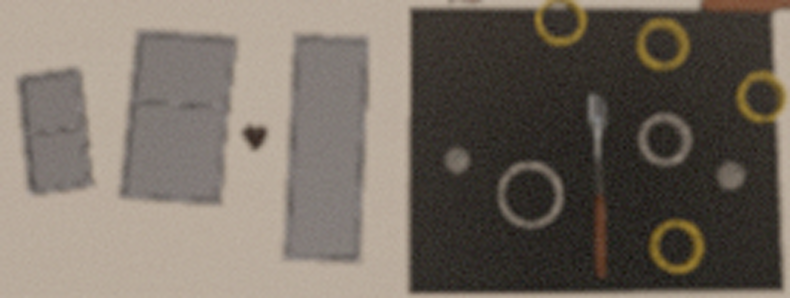

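The crop confirms the choice: silver rings (large on the left, small on the right), silver nozzles, brown-handled fork, and the large cutter bay nearer the robot. The two views agree to about 5 mm, so I average them. I start with nozzle_b at (.470, -.386).

```bash
python3 -m inch '[{"travel":[29.4,-9.3,10],"twist":[0,0,21.7],"jaw":0.3},{"travel":[29.4,-9.3,10],"twist":[0,0,21.7],"jaw":0.3},{"travel":[29.4,-9.3,10],"twist":[0,0,21.7],"jaw":0.3},{"travel":[29.4,-9.3,10],"twist":[0,0,21.7],"jaw":0.3},{"travel":[29.4,-9.3,10],"twist":[0,0,21.7],"jaw":0.3},{"travel":[29.4,-9.3,10],"twist":[0,0,21.7],"jaw":0.3},{"travel":[29.4,-9.3,10],"twist":[0,0,21.7],"jaw":0.3},{"travel":[29.4,-9.3,10],"twist":[0,0,21.7],"jaw":0.3},{"travel":[29.4,-9.3,10],"twist":[0,0,21.7],"jaw":0.3},{"travel":[29.4,-9.3,10],"twist":[0,0,21.7],"jaw":0.3},{"travel":[29.4,-9.3,10],"twist":[0,0,21.7],"jaw":0.3},{"travel":[29.4,-9.3,10],"twist":[0,0,21.7],"jaw":0.3}]' 5; python3 -c "
from h import *
print(get_obs()['tool_rot'].round(4), get_obs()['joints'].round(2))"
```

```text
time: 1.1
tcp_pos: [0.4687, -0.387, 0.3049]
tool_rot: [[1.0, -0.002, -0.0], [-0.002, -1.0, -0.001], [-0.0, 0.001, -1.0]]
ft_force: [-0.0, 0.5, -0.5]
finger_gap: 0.0573
gripper_force: 0.0
[[ 1.0e+00 -2.2e-03 -4.0e-04]
 [-2.2e-03 -1.0e+00 -9.0e-04]
 [-4.0e-04  9.0e-04 -1.0e+00]] [ 0.63  0.48 -0.03  1.74  0.02  0.92 -0.98]
```

```bash
python3 -m inch '[{"travel":[0.1,0,4],"twist":[0,0,0],"jaw":0.3},{"travel":[0.1,0,8],"twist":[0,0,0],"jaw":0.3},{"travel":[0.1,0,10],"twist":[0,0,0],"jaw":0.3},{"travel":[0.1,0,11],"twist":[0,0,0],"jaw":0.3},{"travel":[0.1,0,11],"twist":[0,0,0],"jaw":0.3},{"travel":[0.1,0,11],"twist":[0,0,0],"jaw":-0.8},{"travel":[0.1,0,11],"twist":[0,0,0],"jaw":-0.8},{"travel":[0.1,0,11],"twist":[0,0,0],"jaw":-0.8},{"travel":[0.1,0,11],"twist":[0,0,0],"jaw":-0.8},{"travel":[0.1,0,11],"twist":[0,0,0],"jaw":-0.8},{"travel":[0.1,0,11],"twist":[0,0,0],"jaw":-0.8},{"travel":[0.1,0,11],"twist":[0,0,0],"jaw":-0.8},{"travel":[0.1,0,11],"twist":[0,0,0],"jaw":-0.8}]' 5
python3 -c "
from h import *
im=[read_camera(n) for n in('top','side')]
a=cv2.resize(im[0][150:270,310:420],(380,415),interpolation=2);b=cv2.resize(im[1][220:345,180:294],(380,415),interpolation=2)
cv2.imwrite('pics/g1.png',np.hstack([a,b])[...,::-1])"
```

```text
time: 2.18
tcp_pos: [0.4711, -0.3857, 0.1953]
tool_rot: [[1.0, 0.0, 0.001], [0.0, -1.0, -0.001], [0.001, 0.001, -1.0]]
ft_force: [-0.7, 0.7, 5.9]
finger_gap: 0.0215
gripper_force: 5.5
```

View pics/g1.png

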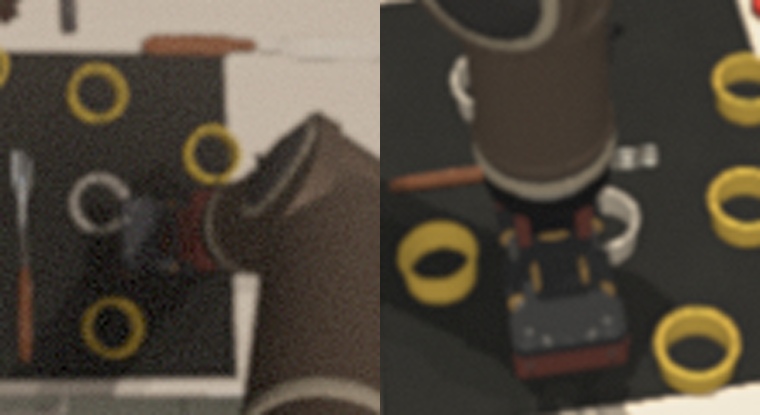

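Nozzle_b is between the pads, with a 21.5 mm gap (about 21 mm expected there). The yellow rings and small cutter are unmoved in both views. I'll lift it and carry it to the far nozzle bay.

```bash
python3 -m inch '[{"travel":[0,0,-3],"twist":[0,0,0],"jaw":-0.8},{"travel":[0,0,-7],"twist":[0,0,0],"jaw":-0.8},{"travel":[0.4,-4,-9],"twist":[0,0,0],"jaw":-0.8},{"travel":[0.8,-8,-9],"twist":[0,0,0],"jaw":-0.8},{"travel":[1.2,-12,-9],"twist":[0,0,0],"jaw":-0.8},{"travel":[1.6,-16,-9],"twist":[0,0,0],"jaw":-0.8},{"travel":[2,-20,-9],"twist":[0,0,0],"jaw":-0.8},{"travel":[2.4,-24,-9],"twist":[0,0,0],"jaw":-0.8},{"travel":[2.8,-28,-9],"twist":[0,0,0],"jaw":-0.8},{"travel":[3.2,-32,-9],"twist":[0,0,0],"jaw":-0.8},{"travel":[3.6,-36,-9],"twist":[0,0,0],"jaw":-0.8},{"travel":[4,-40,-9],"twist":[0,0,0],"jaw":-0.8},{"travel":[4.4,-44,-9],"twist":[0,0,0],"jaw":-0.8},{"travel":[4.8,-48,-9],"twist":[0,0,0],"jaw":-0.8},{"travel":[5.2,-52,-9],"twist":[0,0,0],"jaw":-0.8},{"travel":[5.6,-56,-9],"twist":[0,0,0],"jaw":-0.8},{"travel":[6,-60,-9],"twist":[0,0,0],"jaw":-0.8},{"travel":[6.4,-64,-9],"twist":[0,0,0],"jaw":-0.8},{"travel":[6.8,-68,-9],"twist":[0,0,0],"jaw":-0.8},{"travel":[7.1,-71,-9],"twist":[0,0,0],"jaw":-0.8}]' 6; python3 -m inch '[{"travel":[0,-3.2,0],"twist":[0,0,0],"jaw":-0.8},{"travel":[0,-3.2,3],"twist":[0,0,0],"jaw":-0.8},{"travel":[0,-3.2,3],"twist":[0,0,0],"jaw":-0.8},{"travel":[0,-3.2,3],"twist":[0,0,0],"jaw":-0.8},{"travel":[0,-3.2,3],"twist":[0,0,0],"jaw":-0.8}]'
python3 -c "
from h import *
im=[read_camera(n) for n in('top','side')]
a=cv2.resize(im[0][160:265,110:210],(380,400),interpolation=2);b=cv2.resize(im[1][100:195,160:250],(380,400),interpolation=2)
cv2.imwrite('pics/g2.png',np.hstack([a,b])[...,::-1])"
```

```text
time: 3.95
tcp_pos: [0.541, 0.3282, 0.2844]
tool_rot: [[1.0, 0.002, -0.0], [0.002, -1.0, 0.001], [-0.0, -0.001, -1.0]]
ft_force: [0.3, 0.5, 0.5]
finger_gap: 0.0211
gripper_force: 5.8
time: 4.37
tcp_pos: [0.5423, 0.3554, 0.2549]
tool_rot: [[1.0, -0.001, -0.0], [-0.001, -1.0, -0.001], [-0.0, 0.001, -1.0]]
ft_force: [0.8, -0.2, 0.9]
finger_gap: 0.0215
gripper_force: 5.8
```

View pics/g2.png

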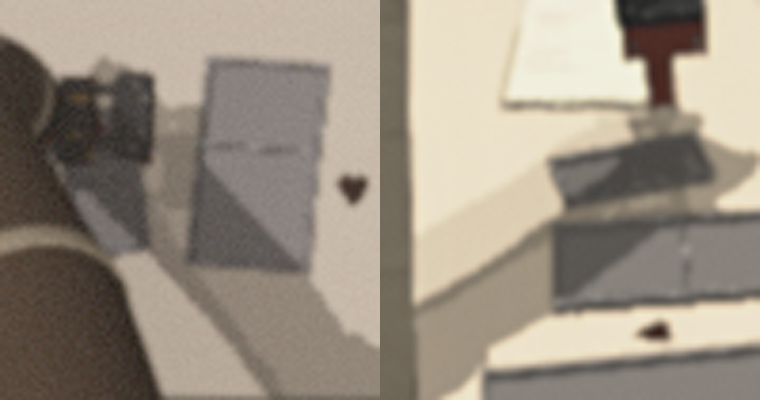

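```bash
python3 -c "
from h import *
im=[read_camera(n) for n in('top','side')]
a=cv2.resize(im[0][165:215,115:160],(380,422),interpolation=2);b=cv2.resize(im[1][100:150,200:245],(380,422),interpolation=2)
cv2.imwrite('pics/g3.png',np.hstack([a,b])[...,::-1])"
```

```text
(no output)
```

View pics/g3.png

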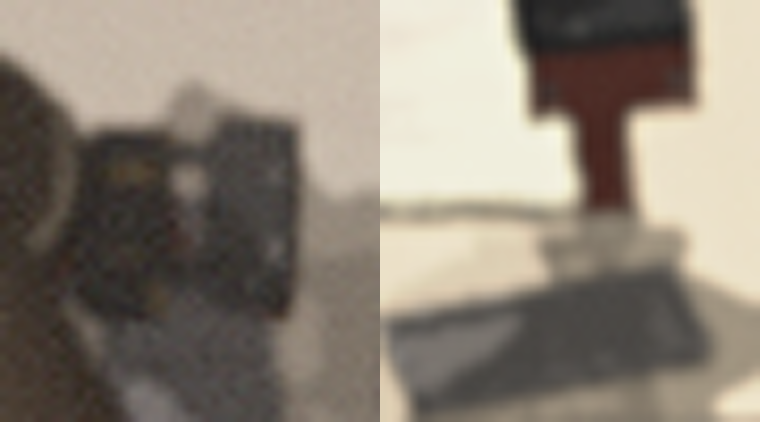

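```bash
python3 -m inch '[{"travel":[0,0,-4],"twist":[0,0,0],"jaw":-0.8},{"travel":[0,0,-8],"twist":[0,0,0],"jaw":-0.8},{"travel":[0,0,-8],"twist":[0,0,0],"jaw":-0.8},{"travel":[0,0,-8],"twist":[0,0,0],"jaw":-0.8}]'; python3 -c "
from h import *
im=[np.mean([read_camera(n) for _ in range(3)],0).astype(np.uint8) for n in('top','side')]
a=cv2.resize(im[0][160:215,105:155],(380,422),interpolation=2);b=cv2.resize(im[1][85:135,205:250],(380,422),interpolation=2)
cv2.imwrite('pics/g4.png',np.hstack([a,b])[...,::-1])"
```

```text
time: 4.9
tcp_pos: [0.5427, 0.3564, 0.3385]
tool_rot: [[1.0, -0.001, 0.006], [-0.001, -1.0, 0.004], [0.006, -0.004, -1.0]]
ft_force: [0.7, 0.5, -1.3]
finger_gap: 0.0212
gripper_force: 5.8
```

View pics/g4.png

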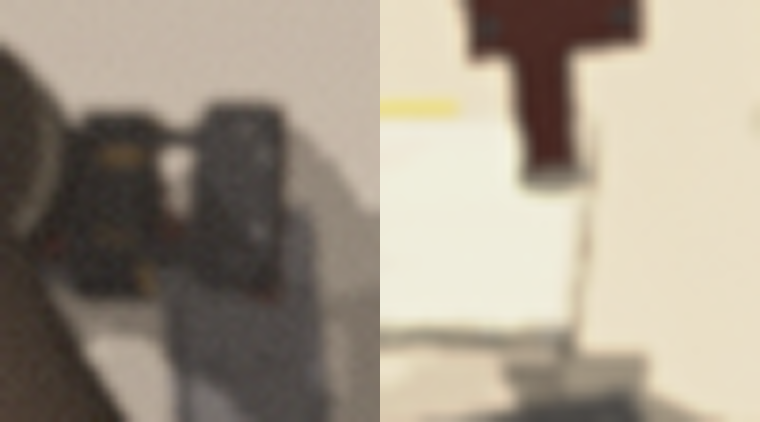

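The earlier grey patch was only a shadow. Here the nozzle foot shows as a thin lip, symmetric under the fingertip at (555,180) in the right-hand crop, so it is hanging upright. Lowering and releasing.

```bash
python3 -m inch '[{"travel":[0,0,4],"twist":[0,0,0],"jaw":-0.8},{"travel":[0,0,8],"twist":[0,0,0],"jaw":-0.8},{"travel":[0,0,11],"twist":[0,0,0],"jaw":-0.8},{"travel":[0,0,12.5],"twist":[0,0,0],"jaw":-0.8},{"travel":[0,0,13.3],"twist":[0,0,0],"jaw":-0.8},{"travel":[0,0,13.7],"twist":[0,0,0],"jaw":-0.8},{"travel":[0,0,13.7],"twist":[0,0,0],"jaw":-0.8},{"travel":[0,0,13.7],"twist":[0,0,0],"jaw":-0.8},{"travel":[0,0,13.7],"twist":[0,0,0],"jaw":-0.8}]'; python3 -m inch '[{"travel":[0,0,0],"twist":[0,0,0],"jaw":-0.4},{"travel":[0,0,0],"twist":[0,0,0],"jaw":-0.2},{"travel":[0,0,0],"twist":[0,0,0],"jaw":0},{"travel":[0,0,0],"twist":[0,0,0],"jaw":0.1},{"travel":[0,0,0],"twist":[0,0,0],"jaw":0.1},{"travel":[0,0,-3],"twist":[0,0,0],"jaw":0.1},{"travel":[0,0,-7],"twist":[0,0,0],"jaw":0.1},{"travel":[0,2,-9],"twist":[0,0,0],"jaw":0.1},{"travel":[-0.6,6,-9],"twist":[0,0,0],"jaw":0.1},{"travel":[-1.2,10,-9],"twist":[0,0,0],"jaw":0.1},{"travel":[-1.8,14,-9],"twist":[0,0,0],"jaw":0.1},{"travel":[-2.4,18,-9],"twist":[0,0,0],"jaw":0.2},{"travel":[-3,22,-9],"twist":[0,0,0],"jaw":0.3},{"travel":[-3.6,26,-9],"twist":[0,0,0],"jaw":0.3},{"travel":[-4.2,30,-9],"twist":[0,0,0],"jaw":0.3},{"travel":[-4.8,34,-9],"twist":[0,0,0],"jaw":0.3},{"travel":[-5.4,38,-9],"twist":[0,0,0],"jaw":0.3},{"travel":[-5.5,42,-9],"twist":[0,0,0],"jaw":0.3},{"travel":[-5.5,43.7,-9],"twist":[0,0,0],"jaw":0.3},{"travel":[-5.5,43.7,-9],"twist":[0,0,0],"jaw":0.3}]'
python3 -c "
from h import *
im=[read_camera(n) for n in('top','side')]
a=cv2.resize(im[0][175:240,120:180],(380,412),interpolation=2);b=cv2.resize(im[1][115:165,190:236],(380,412),interpolation=2)
cv2.imwrite('pics/g5.png',np.hstack([a,b])[...,::-1])"
```

```text
time: 5.95
tcp_pos: [0.5421, 0.3568, 0.1982]
tool_rot: [[1.0, 0.0, 0.001], [0.0, -1.0, 0.001], [0.001, -0.001, -1.0]]
ft_force: [-0.2, 0.2, 0.1]
finger_gap: 0.0227
gripper_force: 5.8
time: 7.62
tcp_pos: [0.4863, -0.0855, 0.2879]
tool_rot: [[1.0, -0.007, 0.0], [-0.007, -1.0, -0.002], [0.0, 0.002, -1.0]]
ft_force: [0.2, -0.2, 0.1]
finger_gap: 0.0573
gripper_force: 0.0
```

View pics/g5.png

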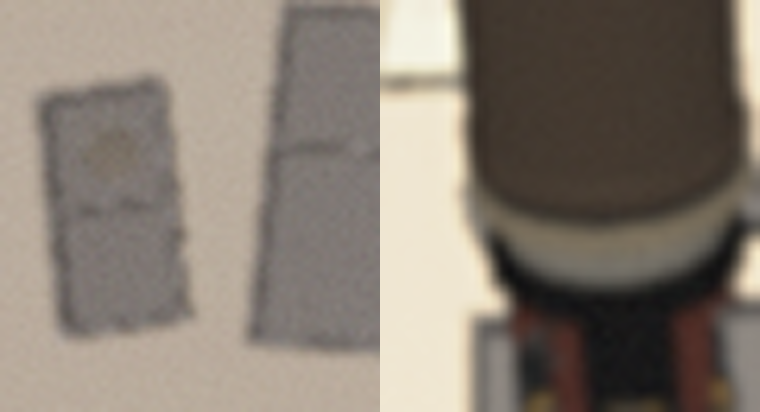

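The first nozzle is a round blob at (112,153) in the left crop: upright and central in the far bay. Next is nozzle_a, directly below the gripper now.

```bash
python3 -m inch '[{"travel":[0,0,3],"twist":[0,0,0],"jaw":0.3},{"travel":[0,0,6],"twist":[0,0,0],"jaw":0.3},{"travel":[0,0,8.5],"twist":[0,0,0],"jaw":0.3},{"travel":[0,0,9.4],"twist":[0,0,0],"jaw":0.3},{"travel":[0,0,9.4],"twist":[0,0,0],"jaw":0.3},{"travel":[0,0,9.4],"twist":[0,0,0],"jaw":-0.8},{"travel":[0,0,9.4],"twist":[0,0,0],"jaw":-0.8},{"travel":[0,0,9.4],"twist":[0,0,0],"jaw":-0.8},{"travel":[0,0,9.4],"twist":[0,0,0],"jaw":-0.8},{"travel":[0,0,9.4],"twist":[0,0,0],"jaw":-0.8},{"travel":[0,0,9.4],"twist":[0,0,0],"jaw":-0.8},{"travel":[0,0,9.4],"twist":[0,0,0],"jaw":-0.8},{"travel":[0,0,9.4],"twist":[0,0,0],"jaw":-0.8}]' 6
```

```text
time: 8.8
tcp_pos: [0.4871, -0.0806, 0.1941]
tool_rot: [[1.0, -0.0, 0.001], [-0.0, -1.0, -0.0], [0.001, 0.0, -1.0]]
ft_force: [-0.6, 0.0, 5.0]
finger_gap: 0.0192
gripper_force: 6.4
```

```bash
python3 -m inch '[{"travel":[0,0,-3],"twist":[0,0,0],"jaw":-0.8},{"travel":[0,0,-7],"twist":[0,0,0],"jaw":-0.8},{"travel":[0,-3,-9],"twist":[0,0,0],"jaw":-0.8},{"travel":[-0.1,-7,-9],"twist":[0,0,0],"jaw":-0.8},{"travel":[-0.2,-11,-9],"twist":[0,0,0],"jaw":-0.8},{"travel":[-0.3,-15,-9],"twist":[0,0,0],"jaw":-0.8},{"travel":[-0.4,-19,-9],"twist":[0,0,0],"jaw":-0.8},{"travel":[-0.5,-23,-9],"twist":[0,0,0],"jaw":-0.8},{"travel":[-0.5,-27,-9],"twist":[0,0,0],"jaw":-0.8},{"travel":[-0.5,-31,-9],"twist":[0,0,0],"jaw":-0.8},{"travel":[-0.5,-35,-9],"twist":[0,0,0],"jaw":-0.8},{"travel":[-0.5,-39,-9],"twist":[0,0,0],"jaw":-0.8},{"travel":[-0.5,-42,-9],"twist":[0,0,0],"jaw":-0.8},{"travel":[-0.5,-42.8,-9],"twist":[0,0,0],"jaw":-0.8},{"travel":[-0.5,-42.8,-9],"twist":[0,0,0],"jaw":-0.8},{"travel":[-0.5,-42.8,-6],"twist":[0,0,0],"jaw":-0.8},{"travel":[-0.5,-42.8,-3],"twist":[0,0,0],"jaw":-0.8},{"travel":[-0.5,-42.8,-1],"twist":[0,0,0],"jaw":-0.8},{"travel":[-0.5,-42.8,-0.3],"twist":[0,0,0],"jaw":-0.8},{"travel":[-0.5,-42.8,-0.3],"twist":[0,0,0],"jaw":-0.8}]'; python3 -m inch '[{"travel":[0,0,0],"twist":[0,0,0],"jaw":-0.8},{"travel":[0,0,0],"twist":[0,0,0],"jaw":-0.8}]'
```

```text
time: 10.47
tcp_pos: [0.4821, 0.3449, 0.1951]
tool_rot: [[1.0, -0.002, -0.002], [-0.002, -1.0, -0.003], [-0.002, 0.003, -1.0]]
ft_force: [0.2, -0.9, -0.5]
finger_gap: 0.0212
gripper_force: 5.8
time: 10.63
tcp_pos: [0.4824, 0.3467, 0.1974]
tool_rot: [[1.0, -0.001, 0.001], [-0.001, -1.0, 0.0], [0.001, -0.0, -1.0]]
ft_force: [1.1, 0.4, 0.2]
finger_gap: 0.0213
gripper_force: 5.8
```

```bash
python3 -m inch '[{"travel":[0,0,0],"twist":[0,0,0],"jaw":-0.4},{"travel":[0,0,0],"twist":[0,0,0],"jaw":-0.2},{"travel":[0,0,0],"twist":[0,0,0],"jaw":0},{"travel":[0,0,0],"twist":[0,0,0],"jaw":0.1},{"travel":[0,0,0],"twist":[0,0,0],"jaw":0.1},{"travel":[0,0,-3],"twist":[0,0,0],"jaw":0.1},{"travel":[0,0,-7],"twist":[0,0,0],"jaw":0.1},{"travel":[0,2,-9],"twist":[0,0,0],"jaw":0.1},{"travel":[0,6,-9],"twist":[0,0,0],"jaw":0},{"travel":[0,10,-9],"twist":[0,0,0],"jaw":-0.2},{"travel":[0,14,-9],"twist":[0,0,0],"jaw":-0.2},{"travel":[0,18,-9],"twist":[0,0,0],"jaw":-0.2},{"travel":[-0.2,22,-9],"twist":[0,0,0],"jaw":-0.2},{"travel":[-0.4,26,-9],"twist":[0,0,0],"jaw":-0.2},{"travel":[-0.6,30,-9],"twist":[0,0,0],"jaw":-0.2},{"travel":[-0.8,34,-9],"twist":[0,0,0],"jaw":-0.2},{"travel":[-1,38,-9],"twist":[0,0,0],"jaw":-0.2},{"travel":[-1.2,42,-9],"twist":[0,0,0],"jaw":-0.2},{"travel":[-1.4,46,-9],"twist":[0,0,0],"jaw":-0.2},{"travel":[-1.6,50,-9],"twist":[0,0,0],"jaw":-0.2}]'
python3 -c "
from h import *
im=[read_camera(n) for n in('top','side')]
a=cv2.resize(im[0][175:240,120:180],(380,412),interpolation=2);b=cv2.resize(im[1][115:165,190:236],(380,412),interpolation=2)
cv2.imwrite('pics/g6.png',np.hstack([a,b])[...,::-1])"
```

```text
time: 12.3
tcp_pos: [0.4654, -0.1544, 0.287]
tool_rot: [[1.0, 0.0, 0.001], [0.0, -1.0, -0.0], [0.001, 0.0, -1.0]]
ft_force: [-0.1, 0.9, 0.1]
finger_gap: 0.0346
gripper_force: 0.0
```

View pics/g6.png

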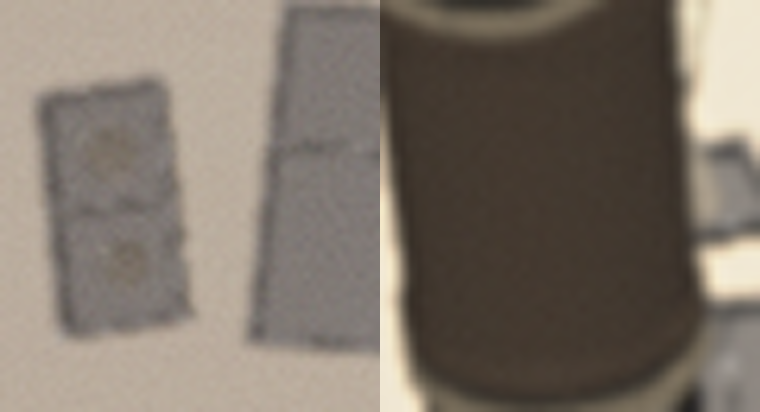

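Both nozzles stand round and central at (110,153) and (128,260). Now the fork.

```bash
python3 -m inch '[{"travel":[0,4,0],"twist":[0,0,0],"jaw":-0.2},{"travel":[0,8.2,0],"twist":[0,0,0],"jaw":-0.2},{"travel":[0,8.2,3],"twist":[0,0,0],"jaw":-0.2},{"travel":[0,8.2,6],"twist":[0,0,0],"jaw":-0.2},{"travel":[0,8.2,9],"twist":[0,0,0],"jaw":-0.2},{"travel":[0,8.2,10.1],"twist":[0,0,0],"jaw":-0.2},{"travel":[0,8.2,10.1],"twist":[0,0,0],"jaw":-0.2},{"travel":[0,8.2,10.1],"twist":[0,0,0],"jaw":-1},{"travel":[0,8.2,10.1],"twist":[0,0,0],"jaw":-1},{"travel":[0,8.2,10.1],"twist":[0,0,0],"jaw":-1},{"travel":[0,8.2,10.1],"twist":[0,0,0],"jaw":-1},{"travel":[0,8.2,10.1],"twist":[0,0,0],"jaw":-1},{"travel":[0,8.2,10.1],"twist":[0,0,0],"jaw":-1},{"travel":[0,8.2,10.1],"twist":[0,0,0],"jaw":-1}]' 15
```

```text
time: 13.57
tcp_pos: [0.4663, -0.2345, 0.1864]
tool_rot: [[1.0, 0.0, 0.001], [0.0, -1.0, -0.0], [0.001, 0.0, -1.0]]
ft_force: [-0.8, 1.4, 6.7]
finger_gap: 0.0128
gripper_force: 15.0
```

```bash
python3 -m inch '[{"travel":[0,0,-3],"twist":[0,0,0],"jaw":-1},{"travel":[0,0,-7],"twist":[0,0,0],"jaw":-1},{"travel":[0.3,-3,-8],"twist":[0,0,1.8],"jaw":-1},{"travel":[0.7,-7,-8],"twist":[0,0,1.8],"jaw":-1},{"travel":[1.1,-11,-8],"twist":[0,0,1.8],"jaw":-1},{"travel":[1.5,-15,-8],"twist":[0,0,1.8],"jaw":-1},{"travel":[1.9,-19,-8],"twist":[0,0,1.8],"jaw":-1},{"travel":[2.3,-23,-8],"twist":[0,0,1.8],"jaw":-1},{"travel":[2.7,-27,-8],"twist":[0,0,1.8],"jaw":-1},{"travel":[3,-29.5,-8],"twist":[0,0,1.8],"jaw":-1},{"travel":[3,-29.5,-8],"twist":[0,0,1.8],"jaw":-1},{"travel":[3,-29.5,-8],"twist":[0,0,1.8],"jaw":-1}]'
python3 -c "
from h import *
im=[read_camera(n) for n in('top','side')]
a=cv2.resize(im[0][150:260,190:290],(380,418),interpolation=2);b=cv2.resize(im[1][140:240,160:270],(418,380),interpolation=2);b=cv2.resize(b,(418,418))
cv2.imwrite('pics/g7.png',np.hstack([a,b])[...,::-1])"
```

```text
time: 14.57
tcp_pos: [0.4957, 0.0619, 0.2657]
tool_rot: [[1.0, -0.028, 0.0], [-0.028, -1.0, 0.0], [0.0, -0.0, -1.0]]
ft_force: [-0.2, -1.4, 0.2]
finger_gap: 0.0131
gripper_force: 15.0
```

View pics/g7.png

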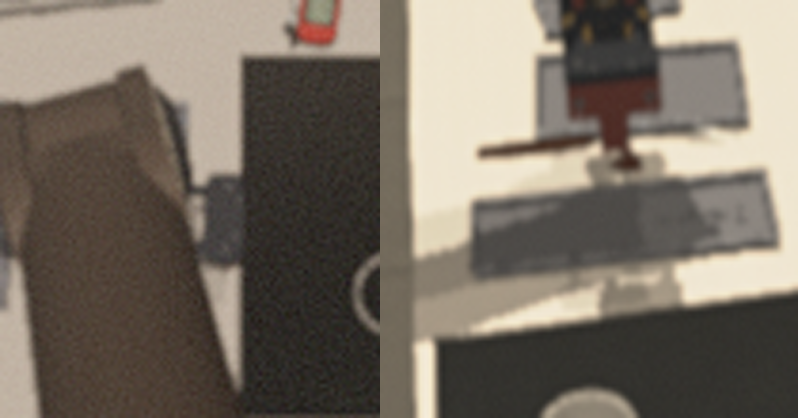

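```bash
python3 -c "
from h import *
s=lambda u,v:(160+(u-380)/3.8,140+v/4.18)
print(plane('side',[s(478,153),s(595,143),s(722,137)],.087).round(3))
im=read_camera('side')
print(im[170:184,182:192].max(2))"
```

```text
[[0.392 0.06 ]
 [0.481 0.054]
 [0.576 0.043]]
[[238 239 239 239 238 238 239 239 239 239]
 [238 239 239 238 239 239 239 239 239 239]
 [238 239 239 239 239 239 240 240 240 241]
 [239 239 239 240 239 239 238 238 238 238]
 [238 239 239 237 233 226 221 216 211 203]
 [239 239 237 223 196 172 154 145 134 125]
 [239 239 234 197 140 110  99  94  88  84]
 [239 239 233 200 152 139 140 141 141 141]
 [238 239 237 226 217 214 217 217 218 218]
 [238 239 239 238 237 238 239 239 239 240]
 [238 239 239 239 239 240 240 240 241 240]
 [238 238 239 239 239 239 239 240 240 239]
 [238 239 239 239 239 239 239 239 240 239]
 [239 239 239 239 239 239 239 239 240 239]]
```

The fork is level, with its handle end at (478,153) in the crop, which puts its centre about 8 mm short in x. I correct that and lower it.

```bash
python3 -m inch '[{"travel":[0.8,0,2],"twist":[0,0,0],"jaw":-1},{"travel":[0.8,0,5],"twist":[0,0,0],"jaw":-1},{"travel":[0.8,0,7],"twist":[0,0,0],"jaw":-1},{"travel":[0.8,0,7.7],"twist":[0,0,0],"jaw":-1},{"travel":[0.8,0,7.7],"twist":[0,0,0],"jaw":-1},{"travel":[0.8,0,7.7],"twist":[0,0,0],"jaw":-1},{"travel":[0.8,0,7.7],"twist":[0,0,0],"jaw":-0.6},{"travel":[0.8,0,7.7],"twist":[0,0,0],"jaw":-0.4},{"travel":[0.8,0,7.7],"twist":[0,0,0],"jaw":-0.35},{"travel":[0.8,0,7.7],"twist":[0,0,0],"jaw":-0.35},{"travel":[0.8,0,7.7],"twist":[0,0,0],"jaw":-0.35}]'; python3 -m inch '[{"travel":[0,0,-3],"twist":[0,0,0],"jaw":-0.35},{"travel":[0,0,-7],"twist":[0,0,0],"jaw":-0.35},{"travel":[-0.4,3,-9],"twist":[0,0,-1.8],"jaw":0.5},{"travel":[-0.8,7,-9],"twist":[0,0,-1.8],"jaw":0.9},{"travel":[-1.2,11,-9],"twist":[0,0,-1.8],"jaw":0.9},{"travel":[-1.6,15,-9],"twist":[0,0,-1.8],"jaw":0.9},{"travel":[-2,19,-9],"twist":[0,0,-1.8],"jaw":0.9},{"travel":[-2,19,-9],"twist":[0,0,-1.8],"jaw":0.9},{"travel":[-2,19,-9],"twist":[0,0,-1.8],"jaw":0.9}]' 8
python3 -c "
from h import *
im=[read_camera(n) for n in('top','side')]
print(get_obs()['tool_rot'][0].round(4))
for i,n in enumerate(('top','side')):
    x0,y0,x1,y1=((254,166,377,258),(175,212,315,345))[i];hsv=cv2.cvtColor(im[i],cv2.COLOR_RGB2HSV)
    m=np.zeros(im[i].shape[:2],bool);m[y0:y1,x0:x1]=(hsv[...,2]>75)[y0:y1,x0:x1]
    for c in blobs(m,150,1200):
        M=cv2.moments(cv2.convexHull(c));print(n,plane(n,[(M['m10']/M['m00'],M['m01']/M['m00'])],.014)[0].round(3))
a=cv2.resize(im[0][150:260,190:320],(450,381),interpolation=2);b=cv2.resize(im[1][165:225,160:280],(300,381),interpolation=2)
cv2.imwrite('pics/g8.png',np.hstack([a,b])[...,::-1])"
```

```text
time: 15.63
tcp_pos: [0.5039, 0.0602, 0.189]
tool_rot: [[1.0, -0.031, 0.001], [-0.031, -1.0, 0.0], [0.001, -0.0, -1.0]]
ft_force: [-0.6, 1.3, -0.7]
finger_gap: 0.0287
gripper_force: 0.0
time: 16.38
tcp_pos: [0.4772, -0.1316, 0.2788]
tool_rot: [[1.0, -0.005, 0.0], [-0.005, -1.0, -0.001], [0.0, 0.001, -1.0]]
ft_force: [0.2, 0.1, 0.3]
finger_gap: 0.0715
gripper_force: 0.0
[1.e+00 3.e-04 2.e-04]
top [ 0.393 -0.317]
top [ 0.522 -0.289]
top [ 0.545 -0.181]
top [ 0.617 -0.308]
side [ 0.556 -0.432]
side [ 0.393 -0.313]
side [ 0.509 -0.302]
side [ 0.616 -0.304]
side [ 0.344 -0.328]
side [ 0.448 -0.154]
side [ 0.443 -0.048]
```

View pics/g8.png

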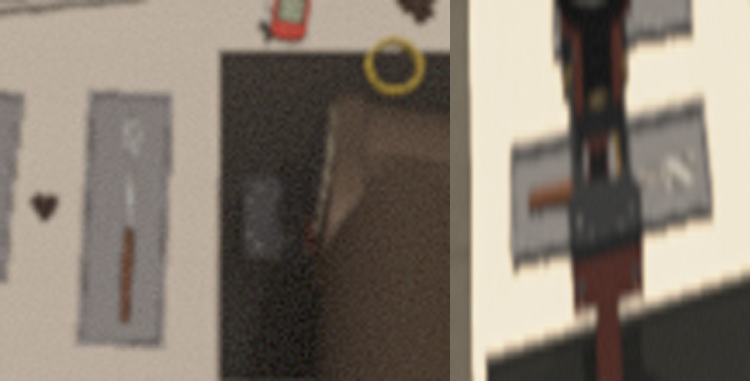

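The fork lies lengthwise and central in its tray, handle at (126,275) and tines at (130,135) in the left crop. Now the large cutter.

```bash
python3 -m inch '[{"travel":[-2.9,2.7,0],"twist":[0,0,0],"jaw":1},{"travel":[-2.9,2.7,0],"twist":[0,0,0],"jaw":1},{"travel":[-2.9,2.7,2],"twist":[0,0,0],"jaw":1},{"travel":[-2.9,2.7,4],"twist":[0,0,0],"jaw":1},{"travel":[-2.9,2.7,7],"twist":[0,0,0],"jaw":1},{"travel":[-2.9,2.7,8.5],"twist":[0,0,0],"jaw":1},{"travel":[-2.9,2.7,8.5],"twist":[0,0,0],"jaw":1},{"travel":[-2.9,2.7,8.5],"twist":[0,0,0],"jaw":-0.2},{"travel":[-2.9,2.7,8.5],"twist":[0,0,0],"jaw":-0.2},{"travel":[-2.9,2.7,8.5],"twist":[0,0,0],"jaw":-0.2},{"travel":[-2.9,2.7,8.5],"twist":[0,0,0],"jaw":-0.2},{"travel":[-2.9,2.7,8.5],"twist":[0,0,0],"jaw":-0.2},{"travel":[-2.9,2.7,8.5],"twist":[0,0,0],"jaw":-0.2}]' 12
```

```text
time: 17.57
tcp_pos: [0.4495, -0.156, 0.1947]
tool_rot: [[1.0, 0.0, 0.002], [0.0, -1.0, -0.0], [0.002, 0.0, -1.0]]
ft_force: [-0.3, 2.0, 6.8]
finger_gap: 0.066
gripper_force: 12.0
```

```bash
python3 -m inch '[{"travel":[0,0,-3],"twist":[0,0,0],"jaw":-0.2},{"travel":[0,0,-7],"twist":[0,0,0],"jaw":-0.2},{"travel":[0.4,-3.8,-7],"twist":[0,0,0],"jaw":-0.2},{"travel":[0.8,-7.6,-7],"twist":[0,0,0],"jaw":-0.2},{"travel":[1.2,-11.4,-7],"twist":[0,0,0],"jaw":-0.2},{"travel":[1.6,-15.2,-7],"twist":[0,0,0],"jaw":-0.2},{"travel":[2.1,-19,-7],"twist":[0,0,0],"jaw":-0.2},{"travel":[2.5,-22.8,-7],"twist":[0,0,0],"jaw":-0.2},{"travel":[2.9,-26.6,-7],"twist":[0,0,0],"jaw":-0.2},{"travel":[3.3,-30.4,-7],"twist":[0,0,0],"jaw":-0.2},{"travel":[3.7,-34.2,-7],"twist":[0,0,0],"jaw":-0.2},{"travel":[4.2,-37.9,-7],"twist":[0,0,0],"jaw":-0.2},{"travel":[4.2,-37.9,-7],"twist":[0,0,0],"jaw":-0.2},{"travel":[4.2,-37.9,-5],"twist":[0,0,0],"jaw":-0.2},{"travel":[4.2,-37.9,-2],"twist":[0,0,0],"jaw":-0.2},{"travel":[4.2,-37.9,-0.8],"twist":[0,0,0],"jaw":-0.2},{"travel":[4.2,-37.9,-0.3],"twist":[0,0,0],"jaw":-0.2},{"travel":[4.2,-37.9,-0.3],"twist":[0,0,0],"jaw":-0.2},{"travel":[4.2,-37.9,-0.3],"twist":[0,0,0],"jaw":-0.2}]'
```

```text
time: 19.15
tcp_pos: [0.491, 0.2226, 0.1969]
tool_rot: [[1.0, -0.0, -0.0], [-0.0, -1.0, -0.0], [-0.0, 0.0, -1.0]]
ft_force: [0.1, -0.4, 0.3]
finger_gap: 0.0656
gripper_force: 12.0
```

```bash
python3 -m inch '[{"travel":[0,0,0],"twist":[0,0,0],"jaw":0.7},{"travel":[0,0,0],"twist":[0,0,0],"jaw":0.9},{"travel":[0,0,0],"twist":[0,0,0],"jaw":0.9},{"travel":[0,0,0],"twist":[0,0,0],"jaw":0.9},{"travel":[0,0,-3],"twist":[0,0,0],"jaw":0.9},{"travel":[0,0,-7],"twist":[0,0,0],"jaw":0.9},{"travel":[0.1,3,-8.5],"twist":[0,0,0],"jaw":0.9},{"travel":[0.2,7,-8.5],"twist":[0,0,0],"jaw":0.9},{"travel":[0.3,11,-8.5],"twist":[0,0,0],"jaw":0.9},{"travel":[0.5,15,-8.5],"twist":[0,0,0],"jaw":0.8},{"travel":[0.7,19,-8.5],"twist":[0,0,0],"jaw":0.8},{"travel":[0.8,23,-8.5],"twist":[0,0,0],"jaw":0.8},{"travel":[1,27,-8.5],"twist":[0,0,0],"jaw":0.8},{"travel":[1.2,31,-8.5],"twist":[0,0,0],"jaw":0.8},{"travel":[1.4,35,-8.5],"twist":[0,0,0],"jaw":0.8},{"travel":[1.5,39,-8.5],"twist":[0,0,0],"jaw":0.8},{"travel":[1.6,43,-8.5],"twist":[0,0,0],"jaw":0.8},{"travel":[1.7,47,-8.5],"twist":[0,0,0],"jaw":0.8},{"travel":[1.7,51,-8.5],"twist":[0,0,0],"jaw":0.8},{"travel":[1.7,52.9,-8.5],"twist":[0,0,0],"jaw":0.8}]'
python3 -m inch '[{"travel":[0,0,2],"twist":[0,0,0],"jaw":0.8},{"travel":[0,0,2],"twist":[0,0,0],"jaw":0.8},{"travel":[0,0,5],"twist":[0,0,0],"jaw":0.8},{"travel":[0,0,7.8],"twist":[0,0,0],"jaw":0.8},{"travel":[0,0,8.9],"twist":[0,0,0],"jaw":0.8},{"travel":[0,0,8.9],"twist":[0,0,0],"jaw":0.8},{"travel":[0,0,8.9],"twist":[0,0,0],"jaw":-0.5},{"travel":[0,0,8.9],"twist":[0,0,0],"jaw":-0.5},{"travel":[0,0,8.9],"twist":[0,0,0],"jaw":-0.5},{"travel":[0,0,8.9],"twist":[0,0,0],"jaw":-0.5},{"travel":[0,0,8.9],"twist":[0,0,0],"jaw":-0.5},{"travel":[0,0,8.9],"twist":[0,0,0],"jaw":-0.5}]' 12
```

```text
time: 20.82
tcp_pos: [0.5066, -0.3118, 0.282]
tool_rot: [[1.0, -0.005, 0.0], [-0.005, -1.0, -0.003], [0.0, 0.003, -1.0]]
ft_force: [-0.4, 0.3, 1.2]
finger_gap: 0.0793
gripper_force: 0.0
time: 21.82
tcp_pos: [0.5083, -0.3063, 0.1939]
tool_rot: [[1.0, 0.0, 0.002], [0.0, -1.0, -0.001], [0.002, 0.001, -1.0]]
ft_force: [-0.1, 1.4, 6.6]
finger_gap: 0.0514
gripper_force: 12.0
```

```bash
python3 -m inch '[{"travel":[0,0,-3],"twist":[0,0,0],"jaw":-0.5},{"travel":[0,0,-7],"twist":[0,0,0],"jaw":-0.5},{"travel":[0.2,-3,-8],"twist":[0,0,0],"jaw":-0.5},{"travel":[0.6,-7,-8],"twist":[0,0,0],"jaw":-0.5},{"travel":[1,-11,-8],"twist":[0,0,0],"jaw":-0.5},{"travel":[1.5,-15,-8],"twist":[0,0,0],"jaw":-0.5},{"travel":[2,-19,-8],"twist":[0,0,0],"jaw":-0.5},{"travel":[2.6,-23,-8],"twist":[0,0,0],"jaw":-0.5},{"travel":[3.2,-27,-8],"twist":[0,0,0],"jaw":-0.5},{"travel":[3.8,-31,-8],"twist":[0,0,0],"jaw":-0.5},{"travel":[4.4,-35,-8],"twist":[0,0,0],"jaw":-0.5},{"travel":[4.4,-35,-8],"twist":[0,0,0],"jaw":-0.5}]'
python3 -c "
from h import *
im=[read_camera(n) for n in('top','side')]
a=cv2.resize(im[0][160:250,120:250],(450,312),interpolation=2);b=cv2.resize(im[1][120:230,170:280],(312,312),interpolation=2)
cv2.imwrite('pics/g9.png',np.hstack([a,b])[...,::-1])"
```

```text
time: 22.82
tcp_pos: [0.5523, 0.0534, 0.2732]
tool_rot: [[1.0, 0.011, 0.002], [0.011, -1.0, 0.005], [0.002, -0.005, -1.0]]
ft_force: [0.6, 0.6, -0.4]
finger_gap: 0.0519
gripper_force: 12.0
```

View pics/g9.png

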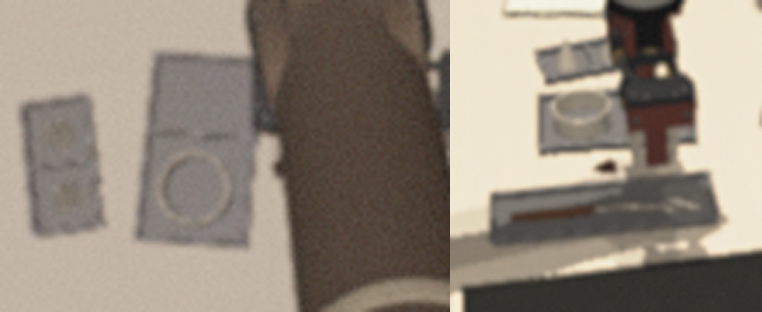

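The large cutter sits flat and central in the large bay at (196,188) in the left crop. Placing the small one.

```bash
python3 -m inch '[{"travel":[0.6,-4,0],"twist":[0,0,0],"jaw":-0.5},{"travel":[1.2,-8,0],"twist":[0,0,0],"jaw":-0.5},{"travel":[1.9,-12,0],"twist":[0,0,0],"jaw":-0.5},{"travel":[2.5,-16,0],"twist":[0,0,0],"jaw":-0.5},{"travel":[2.7,-17.3,0],"twist":[0,0,0],"jaw":-0.5},{"travel":[2.7,-17.3,0],"twist":[0,0,0],"jaw":-0.5},{"travel":[2.7,-17.3,2],"twist":[0,0,0],"jaw":-0.5},{"travel":[2.7,-17.3,5],"twist":[0,0,0],"jaw":-0.5},{"travel":[2.7,-17.3,7],"twist":[0,0,0],"jaw":-0.5},{"travel":[2.7,-17.3,7.7],"twist":[0,0,0],"jaw":-0.5},{"travel":[2.7,-17.3,7.7],"twist":[0,0,0],"jaw":-0.5},{"travel":[2.7,-17.3,7.7],"twist":[0,0,0],"jaw":-0.5}]'
```

```text
time: 23.92
tcp_pos: [0.5793, 0.2143, 0.1956]
tool_rot: [[1.0, -0.003, -0.001], [-0.003, -1.0, -0.002], [-0.001, 0.002, -1.0]]
ft_force: [0.2, 0.3, 0.1]
finger_gap: 0.0517
gripper_force: 12.0
```

```bash
python3 -m inch '[{"travel":[0,0,0],"twist":[0,0,0],"jaw":0.3},{"travel":[0,0,0],"twist":[0,0,0],"jaw":0.6},{"travel":[0,0,0],"twist":[0,0,0],"jaw":0.6},{"travel":[0,0,0],"twist":[0,0,0],"jaw":0.6},{"travel":[0,0,-3],"twist":[0,0,0],"jaw":0.6},{"travel":[0,0,-7],"twist":[0,0,0],"jaw":0.6},{"travel":[0,3,-11],"twist":[0,0,0],"jaw":0.6},{"travel":[0,7,-12],"twist":[0,0,0],"jaw":0.6},{"travel":[0,11,-12],"twist":[0,0,0],"jaw":0.6},{"travel":[0,15,-12],"twist":[0,0,0],"jaw":0.6},{"travel":[0,19,-12],"twist":[0,0,0],"jaw":0.6},{"travel":[0,23,-12],"twist":[0,0,0],"jaw":0.6},{"travel":[0,27,-12],"twist":[0,0,0],"jaw":0.6},{"travel":[0,31,-12],"twist":[0,0,0],"jaw":0.6},{"travel":[0,35,-12],"twist":[0,0,0],"jaw":0.6},{"travel":[0,39,-12],"twist":[0,0,0],"jaw":0.6},{"travel":[0,43,-12],"twist":[0,0,0],"jaw":0.6},{"travel":[0,43,-12],"twist":[0,0,0],"jaw":0.6},{"travel":[0,43,-12],"twist":[0,0,0],"jaw":0.6},{"travel":[0,43,-12],"twist":[0,0,0],"jaw":0.6}]'
python3 -c "
from h import *
im=[read_camera(n) for n in('top','side')]
a=cv2.resize(im[0][135:250,120:290],(450,304),interpolation=2);b=cv2.resize(im[1][120:230,190:300],(304,304),interpolation=2)
cv2.imwrite('pics/g10.png',np.hstack([a,b])[...,::-1])"
```

```text
time: 25.58
tcp_pos: [0.5789, -0.2126, 0.3156]
tool_rot: [[1.0, -0.0, 0.0], [-0.0, -1.0, 0.001], [0.0, -0.001, -1.0]]
ft_force: [-0.3, 0.7, -0.3]
finger_gap: 0.0702
gripper_force: 0.0
```

View pics/g10.png

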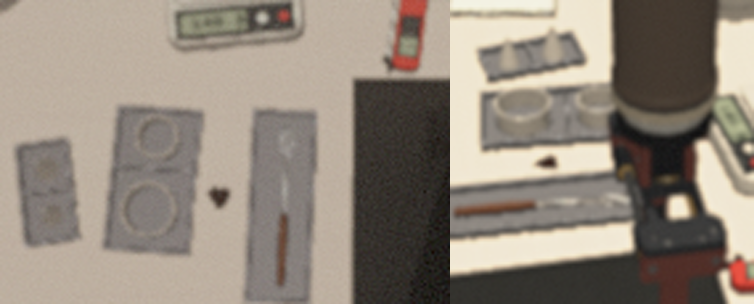

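Both nozzles stand upright in their bays, at (508,52) and (553,45) in the side crop. Both rings are flat, at (155,137) and (149,208), and the fork is centred near x=284. The thermometer is unmoved, so I'm handing in.

```bash
python3 -c "
from station import *
print(close_job())"
```

```text
the job is handed in; nothing more can be done
None
```

The job is handed in: in the last pictures both nozzles, both ring cutters and the fork sit in their trays, released, about 26 s in; the thermometer looked unmoved, the pen (away from every path) was not rechecked, and the hand-in gave no verdict.

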